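# Snug up the tie rod of a glass-basket cradle

### The job

Before the basket of shot glasses is carried off, tighten its cradle: turn the hexagonal brass sleeve of the tie rod, top away from the robot, so that both end plates draw in together, until both sprung rubber pads bear on the basket and are each pressed about half-way in. Never push a pad right to its stop, leave the glass, saucer and bottle beside the cradle undisturbed, and let go at the end.

Things in the scene. Friction and masses are not known exactly. Their poses are not given: they have to be found in the camera images.
- cradle: Dark steel base fixed to the bench, 200 (x) by 420 (y) by 12 mm. Origin: centre of its underside; y along the tie rod towards the left end plate, x away from the robot (yaw up to 20 degrees). Grey end plates (160 wide, 16 thick, 91 high, a 50 wide upright in their middle up to 157 mm over the bench) stand across its ends, centred 150 mm from the middle at sleeve 0.
- sleeve_mid (a point): Centre of the turnbuckle sleeve, 135 mm above the bench, over the cradle's middle: a brass hexagonal bar, 30 mm across flats (34.6 across corners), 100 mm long, lying level along the cradle's y; threaded rods 17.6 mm thick run from its ends to the end plates. Does not turn with the sleeve: its axes are the cradle's.
- sleeve (a joint): Turn of the sleeve (rad) about the cradle's +y: positive tightens, top going away from the robot. Starts 0 to 1.05. At 0 and every 60 degrees two flats stand upright, facing cradle +x and -x, a corner on top; otherwise they lean with it, and straddling fingers leaning alike lie flat on them. Stiff (0.25 N m), stays where left. A blue stripe runs along two opposite faces.
- jaw_l (a joint): Inward travel (m) of the left end plate (cradle +y): 24 mm per full turn of the sleeve (3.82 mm per rad), 0 when the sleeve reads 0. Only the sleeve moves it: it cannot be pushed by hand.
- jaw_r (a joint): The same for the right end plate (cradle -y); both plates draw in at once.
- pad_l (a joint): How far (m) the left black rubber pad (100 by 8 by 40 mm, on two yellow stems) is pressed back towards its end plate: 0 free, 0.012 at its stop, 0.006 half-way. Spring 2 N per mm. Free, its face is 120 mm from the cradle's middle at sleeve 0, its back 14 mm from the plate, the stem ends flush with the plate's outer face; pressed, they stick out there by as much.
- pad_r (a joint): The same for the right pad.
- basket: Loose light-blue plastic basket, 160 (x) by 220 (y) by 65 mm high, six shot glasses inside below its rim, about 0.8 kg, standing on the cradle's base between the pads, its top 77 mm above the bench. Origin: centre of its underside; y along the rod. It may stand up to 3 mm off the middle along the rod; the pads then push it over.
- tumbler: Bystander: drinking glass, 68 mm across, 95 mm high, beyond the cradle. Origin: centre of its foot.
- saucer: Bystander: white saucer, 120 mm across, 20 mm high, beyond the cradle. Origin: centre of its foot.
- rinse_bottle: Bystander: white bottle with a blue cap, 60 mm across, 150 mm high, beyond the left end plate. Origin: centre of its foot.

How it is judged:
By the outcome, as a careful person would: the job done as asked, in the order asked, and still so for the second after the job is handed in, with the robot touching nothing.
It also fails if it takes over 64 s, if anything falls off the work surface, if the arm or the gripper's body presses on something with over 40 N, if the wrist force passes 120 N, or if a joint passes its speed limit or range.

### The arm

A 6-joint arm with a two-finger parallel gripper is mounted at the origin on the work surface. World frame = base frame: x ahead of the robot, y to its left, z up, the work surface at z = 0. Lengths are in m, angles in rad, forces in N, time in s.
With the tool pointing down it reaches from about 0.375 to 0.975 m from the base axis. Payload 3.8 kg.
Tool frame: the origin (TCP) lies midway between the tips of the shut fingers; the grasp point (between the pads) lies 19 mm behind it; z points along the fingers, y is the direction in which the jaws open and shut (so a half turn about z gives the same grasp; the last joint's range is limited). The gripper opens to 85 mm and grips with 20 to 120 N. Pads are 22 mm wide; open, the fingers measure 114 mm over their backs; the gripper's body (76 mm by 85 mm) begins 54 mm behind the grasp point. The pads swing forward as they close: fully open they stand 13 mm farther back than shut.
Start: joints at [1.102, 0.264, 1.604, -0, 1.274, -0.037], TCP at [0.282, 0.613, 0.231] pointing down, gripper open.
Joint ranges: [-2.63, 2.63], [-0.94, 2.18], [0.31, 2.57], [-1.31, 4.45], [0, 2.66], [-2.55, 2.55]. Speed limits (rad/s): [2.57, 2.57, 3.14, 3.14, 3.14, 3.14].

### API

Orientations are given as [roll, pitch, yaw] about the fixed x, y, z axes, in that order (R = Rz(yaw) Ry(pitch) Rx(roll)).
In Python, from cell import env, camera, camera_model, finder gives the robot as it stands. The module is installed in compiled form; this text tells all that it offers.
- The arm moves only by the tool play_rows, never from a script. Its argument "motion" is a list of rows, each an object of numbers: "tx", "ty", "tz": the shift along the tool's x, y, z in m; "ax", "ay", "az": the turn, a rotation vector about the tool's x, y, z in rad; "gripper": the closure, from 0 (fully open) to 1 (shut). A call has 1 to 10 rows; each row shifts and turns the commanded pose from where the row before left it, along the tool's axes as they then stand; what a row does not reach is not made up. A row lasts 1/10 s, in which the tool goes at most 50 mm and 8.59 degrees, less where a joint would pass 70% of its speed; a pose out of reach is approached as far as the arm can. A call is refused whole if a number of a shift passes 0.05 or a number of a turn 0.15, either way. A call with a gripper value outside its range is refused whole. The fingers move at their own pace and stop on an object; "force" is the grip in N (left out, the last holds). Time passes only in rows, so rows that do not move let the fingers close. It gives the time, the measured TCP pose, the force and the opening at its end, in the units of the state.
- env.state(): the state, without advancing time (a new reading comes with each control period).
- camera(name): name is "scene" or "top" or "wrist"; returns the picture (420x560x3 uint8, red, green, blue); there is no depth.
- camera_model(name): a dict with "fx", "fy", "cx", "cy" (pixels), "view" (4x4, takes a point from world to camera coordinates); the wrist camera has in their place "tool_from_camera" (4x4, takes a point from camera to tool coordinates, whose origin is the TCP and whose axes are the flange's). Camera axes: x right, y down, z forward; pixel columns grow to the right and rows downward; lengths in m; the calibration is good to about 2 mm. A picture is of the moment at which its call begins: read the wrist's pose just before it. camera_model takes no time and is no camera call.
- env.hand_in(): hands the job in, once; it reports no verdict.
Trained networks look in the newest picture that a camera, given by its name, has taken for a name from the list of things; names that differ only in an ending like _2 or _b are one class to them, and where a whole thing is asked for, a point or a joint stands for the part that bears it (a point fixed in the world has none). Each returns a list of dicts, best first, with "confidence" (0 to 1); they miss things now and then, are a little off and sometimes report something else, mostly with a low value. They report only what shows in the picture. A call takes as long as a camera call.
- finder.regions_of(camera, target): "mask" (420x560 bool, what is visible of it) and "extent" ([centre column, centre row, width, height] in pixels, round what is visible of it).
- finder.place_of(camera, target): "uv" ([column, row] in pixels: a listed point, or the origin of a listed thing).
The state is a dict: "time_s": time; "joints": joint angles; "qvel": joint speeds; "joint_torque": joint torques, N m; "tcp_pos": TCP position; "tcp_rot": TCP orientation; "force": force on the tool from outside, world axes, zero at the start; "ft_torque": the same for the moment, N m; "finger_gap": opening from 0.0 (shut) to 1.0 (fully open).
Only numpy, scipy, OpenCV 4.12 (cv2) and the standard library are available. Lean on these libraries where they do the work, as an engineer would, in place of code of your own. Each camera call takes 0.05 s, during which the arm holds its last target.

## Working session

There is one attempt and no reset: what is moved stays moved. The work goes in short steps, Python scripts to look and compute and a tool call to move; the robot and the scene stay as the last step left them, time stands still between calls to the robot, and variables do not carry over. Pictures are saved under pics/ and viewed, and the job is handed in when it is done.

Besides the shell and the picture viewer there is one more tool, called after "Call:" as name(argument=value, ...) on one line, values as JSON. play_rows: Moves the arm, as the interface text tells. Its arguments: {"type":"object","properties":{"motion":{"type":"array","items":{"type":"object","properties":{"tx":{"type":"number"},"ty":{"type":"number"},"tz":{"type":"number"},"ax":{"type":"number"},"ay":{"type":"number"},"az":{"type":"number"},"gripper":{"type":"number"}}}},"force":{"type":"number"}},"required":["motion"]}

```bash
mkdir -p pics; ls; python3 - <<'E'
from cell import env,camera,camera_model,finder
import cv2,numpy as np
print(env.state())
for n in ["scene","top","wrist"]:
    im=camera(n); cv2.imwrite(f"pics/a_{n}.png",im[:,:,::-1])
    print(n,camera_model(n))
    if n!="wrist":
        for t in ["sleeve_mid","cradle","basket","tumbler","saucer","rinse_bottle","pad_l","pad_r"]:
            r=finder.place_of(n,t); print(t,[(np.round(q['uv'],1),round(q['confidence'],2)) for q in r[:2]])
E
```

```text
pics
{'time_s': 0.0, 'joints': array([ 1.10211941e+00,  2.64785664e-01,  1.60537737e+00,  1.93959939e-06,
        1.27365699e+00, -3.69048570e-02]), 'qvel': array([-1.36887499e-04,  6.45760830e-05,  4.16489465e-04, -2.15562647e-03,
       -8.49294655e-04, -6.52971026e-04]), 'joint_torque': array([-6.69016226e-04, -5.15091527e+01, -3.67324305e+01,  9.08064339e-05,
        1.28497003e-02,  2.22126420e-05]), 'tcp_pos': array([0.28215395, 0.61240905, 0.22993827]), 'tcp_rot': array([-3.13936688e+00, -8.40338447e-05,  2.70981993e+00]), 'force': array([ 0.56189027, -0.0016645 , -1.29960376]), 'ft_torque': array([0.00966587, 0.00387606, 0.00167087]), 'finger_gap': 0.9933140822340409}
scene {'fx': 492.55885104536986, 'fy': 492.55885104536986, 'cx': 266.9518134336744, 'cy': 208.60567308193436, 'view': array([[ 0.78899329,  0.61425417,  0.01346839, -0.5264246 ],
       [ 0.53623751, -0.67775194, -0.50309208, -0.20238754],
       [-0.29989818,  0.40415853, -0.86412786,  1.27265126],
       [ 0.        ,  0.        ,  0.        ,  1.        ]])}
sleeve_mid [(array([198.8, 235.8]), 0.7), (array([239.1, 349.7]), 0.67)]
cradle []
basket [(array([200. , 265.8]), 0.65)]
tumbler [(array([289.2, 286.8]), 0.7)]
saucer [(array([243.6, 344.1]), 0.87)]
rinse_bottle []Traceback (most recent call last):
  File "<stdin>", line 9, in <module>
ValueError: it knows: basket, cradle, rinse_bottle, saucer, sleeve_mid, tumbler
```

View pics/a_scene.png

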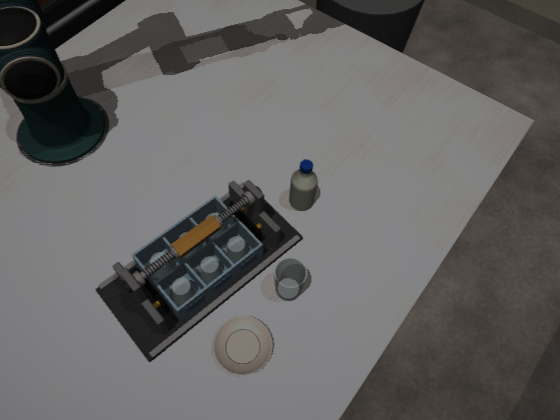

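```bash
python3 - <<'E'
from cell import env,camera,camera_model,finder
import cv2,numpy as np
for n in ["top"]:
    im=camera(n); cv2.imwrite(f"pics/a_{n}.png",im[:,:,::-1])
    print(n,camera_model(n))
    for t in ["sleeve_mid","cradle","basket"]:
            r=finder.place_of(n,t); print(t,[(np.round(q['uv'],1),round(q['confidence'],2)) for q in r[:2]])
E
```

```text
top {'fx': 391.89338066538556, 'fy': 391.89338066538556, 'cx': 286.2814033962972, 'cy': 209.51356790006108, 'view': array([[-0.00216917, -0.99993242, -0.0114213 ,  0.11761721],
       [-0.99544281,  0.00324801, -0.09530509,  0.60422274],
       [ 0.09533574,  0.01116251, -0.99538259,  0.88169335],
       [ 0.        ,  0.        ,  0.        ,  1.        ]])}
sleeve_mid [(array([373.4, 239.6]), 0.82), (array([362.2, 240.1]), 0.52)]
cradle [(array([361.9, 238.8]), 0.97)]
basket []
```

View pics/a_top.png

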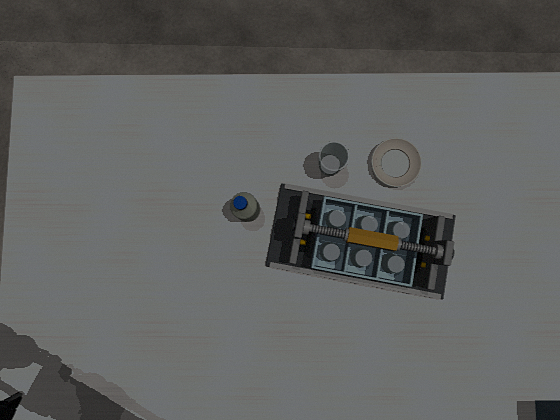

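```bash
cat > h.py <<'E'
import numpy as np
from cell import env,camera,camera_model,finder
def back(n,uv,z):
    m=camera_model(n);V=np.array(m['view']);R=V[:3,:3];t=V[:3,3]
    c=-R.T@t; d=R.T@np.array([(uv[0]-m['cx'])/m['fx'],(uv[1]-m['cy'])/m['fy'],1.])
    return c+d*(z-c[2])/d[2]
def proj(n,p):
    m=camera_model(n);V=np.array(m['view']);q=V[:3,:3]@p+V[:3,3]
    return np.array([m['fx']*q[0]/q[2]+m['cx'],m['fy']*q[1]/q[2]+m['cy']])
E
python3 - <<'E'
from h import *
import cv2
print("top mid",back("top",(373.4,239.6),.135),"scene",back("scene",(198.8,235.8),.135),"cradle",back("top",(361.9,238.8),0))
for uv in [(283,184),(456,215),(444,299),(265,266)]: print(back("top",uv,.012))
print("sc", [back("scene",uv,.012).round(4) for uv in [(302,238),(151,358),(97,289)]])
for n,(x,y,w,h) in {"top":(255,175,210,135),"scene":(85,170,230,195)}.items():
    im=cv2.imread(f"pics/a_{n}.png")[y:y+h,x:x+w]
    s=3; im=cv2.convertScaleAbs(cv2.resize(im,None,fx=s,fy=s,interpolation=cv2.INTER_CUBIC),alpha=1.8)
    cv2.imwrite(f"pics/a_{n}_z.png",im)
for n in["top","scene"]:
  r=finder.regions_of(n,"sleeve")
  print(n,[(q['extent'],q['confidence']) for q in r])
  if r:
    ys,xs=np.nonzero(r[0]['mask']); pts=np.c_[xs,ys].astype(np.float32)
    print(cv2.minAreaRect(pts))
for t,z in [("tumbler",0),("saucer",0),("rinse_bottle",0)]:
  for q in finder.place_of("top",t)[:1]: print(t,back("top",q['uv'],z),q['confidence'])
E
```

```text
top mid [ 0.53236415 -0.06234136  0.135     ] scene [ 0.53616841 -0.05390429  0.135     ] cradle [ 0.53680204 -0.0634187   0.        ]
[0.66737854 0.12386778 0.012     ]
[ 0.59193359 -0.28355667  0.012     ]
[ 0.39746305 -0.24756932  0.012     ]
[0.47363837 0.16624774 0.012     ]
sc [array([0.6701, 0.1248, 0.012 ]), array([ 0.5911, -0.2756,  0.012 ]), array([ 0.3995, -0.243 ,  0.012 ])]
top [([372.9, 238.7, 54.0, 23.6], 0.89)]
((372.65740966796875, 238.99842834472656), (55.92701721191406, 16.164203643798828), 9.727579116821289)
scene [([195.3, 237.7, 49.3, 42.9], 0.59)]
((195.45999145507812, 235.7799835205078), (18.200000762939453, 58.20000076293945), 53.13010025024414)
tumbler [0.71173335 0.01037448 0.        ] 0.71
saucer [ 0.71986455 -0.1473772   0.        ] 0.84
rinse_bottle [0.61276601 0.20571414 0.        ] 0.84
```

View pics/a_top_z.png

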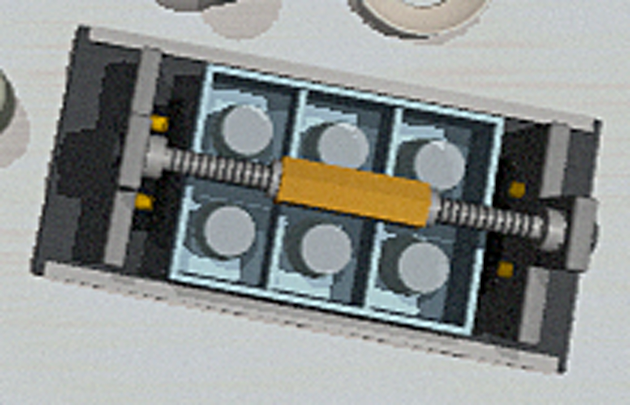

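View pics/a_scene_z.png

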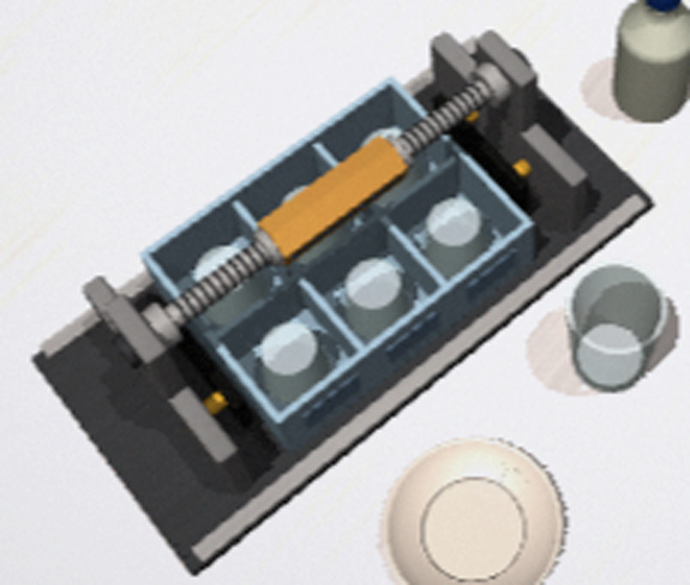

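```bash
cat >> h.py <<'E'
from scipy.spatial.transform import Rotation as Ro
TH=np.deg2rad(-10.5)
def pose():
    s=env.state(); return np.array(s['tcp_pos']),Ro.from_euler('xyz',s['tcp_rot'])
def goalR(yaw,tilt=0):  # tool x along cradle +y, tilt about cradle y
    X=np.array([np.cos(yaw),np.sin(yaw),0]);Y=np.array([-np.sin(yaw),np.cos(yaw),0])
    R=Ro.from_matrix(np.c_[Y,X,[0,0,-1]])
    return Ro.from_rotvec(Y*tilt)*R
def plan(p0,R0,p1,R1,n,grip=None,d=4):
    rv=(R1*R0.inv()).as_rotvec(); rows=[];p,R=p0,R0
    for i in range(1,n+1):
        pt=p0+(p1-p0)*i/n; Rt=Ro.from_rotvec(rv*i/n)*R0
        sh=np.round(R.inv().apply(pt-p),d-1 if d<4 else 4); a=np.round((R.inv()*Rt).as_rotvec(),3)
        rows.append(dict(tx=sh[0],ty=sh[1],tz=sh[2],ax=a[0],ay=a[1],az=a[2]))
        p=p+R.apply(sh); R=R*Ro.from_rotvec(a)
    import json
    for r in rows: print(json.dumps({k:float(v) for k,v in r.items() if v!=0}),end=',\n')
    print('end',p.round(4),R.as_euler('xyz').round(4))
E
python3 - <<'E'
from h import *
print(camera_model("wrist"))
p,R=pose()
plan(p,R,np.array([.47,-.05,.33]),goalR(TH),20,d=4)
E
```

```text
{'fx': 367.7960671926269, 'fy': 367.7960671926269, 'cx': 277.1038424880621, 'cy': 209.4748811273923, 'tool_from_camera': array([[ 7.95680470e-04, -9.62818695e-01, -2.70147234e-01,
         6.85580962e-02],
       [ 9.99999683e-01,  7.73717557e-04,  1.87788301e-04,
         1.29805820e-03],
       [ 2.82115707e-05, -2.70147298e-01,  9.62819005e-01,
        -1.42948073e-01],
       [ 0.00000000e+00,  0.00000000e+00,  0.00000000e+00,
         1.00000000e+00]])}
{"tx": -0.0224, "ty": -0.0262, "tz": -0.0049, "az": 0.066},
{"tx": -0.0241, "ty": -0.0246, "tz": -0.005, "az": 0.066},
{"tx": -0.0256, "ty": -0.0231, "tz": -0.0049, "az": 0.066},
{"tx": -0.0271, "ty": -0.0212, "tz": -0.0049, "az": 0.066},
{"tx": -0.0284, "ty": -0.0195, "tz": -0.005, "az": 0.067},
{"tx": -0.0297, "ty": -0.0174, "tz": -0.0049, "az": 0.066},
{"tx": -0.0308, "ty": -0.0155, "tz": -0.005, "az": 0.066},
{"tx": -0.0317, "ty": -0.0135, "tz": -0.0049, "az": 0.066},
{"tx": -0.0326, "ty": -0.0113, "tz": -0.0049, "az": 0.066},
{"tx": -0.0332, "ty": -0.0091, "tz": -0.005, "az": 0.066},
{"tx": -0.0337, "ty": -0.0069, "tz": -0.0049, "az": 0.066},
{"tx": -0.0342, "ty": -0.0047, "tz": -0.0049, "az": 0.066},
{"tx": -0.0343, "ty": -0.0024, "tz": -0.005, "az": 0.066},
{"tx": -0.0345, "ty": -0.0002, "tz": -0.0049, "az": 0.067},
{"tx": -0.0344, "ty": 0.0022, "tz": -0.0049, "az": 0.066},
{"tx": -0.0342, "ty": 0.0044, "tz": -0.005, "az": 0.066},
{"tx": -0.0338, "ty": 0.0067, "tz": -0.0049, "az": 0.066},
{"tx": -0.0333, "ty": 0.0088, "tz": -0.0049, "az": 0.066},
{"tx": -0.0326, "ty": 0.0111, "tz": -0.005, "az": 0.066},
{"tx": -0.0318, "ty": 0.0132, "tz": -0.0049, "az": 0.066},
end [ 0.47 -0.05  0.33] [ 3.1416e+00 -1.0000e-04  1.3878e+00]
```

Call:
play_rows(motion=[{"tx": -0.022, "ty": -0.026, "tz": -0.005, "az": 0.066}, {"tx": -0.024, "ty": -0.025, "tz": -0.005, "az": 0.066}, {"tx": -0.026, "ty": -0.023, "tz": -0.005, "az": 0.066}, {"tx": -0.027, "ty": -0.021, "tz": -0.005, "az": 0.066}, {"tx": -0.028, "ty": -0.02, "tz": -0.005, "az": 0.066}, {"tx": -0.03, "ty": -0.017, "tz": -0.005, "az": 0.066}, {"tx": -0.031, "ty": -0.016, "tz": -0.005, "az": 0.066}, {"tx": -0.032, "ty": -0.014, "tz": -0.005, "az": 0.066}, {"tx": -0.033, "ty": -0.011, "az": 0.066}, {"tx": -0.033, "ty": -0.009, "az": 0.066}])

```text
$.motion[0]: bad value
```

```bash
python3 - <<'E'
from h import *
p,R=pose()
print(p,R.as_euler('xyz'),env.state()['joints'])
plan(p,R,np.array([.533,-.061,.27]),goalR(TH),10,d=4)
E
```

```text
[0.28251079 0.61306779 0.23133351] [3.14148556e+00 1.57626334e-06 2.70976128e+00] [ 1.10208831e+00  2.63858928e-01  1.60395178e+00  2.48206623e-06
  1.27367486e+00 -3.68773663e-02]
{"tx": -0.051, "ty": -0.0507, "tz": -0.0039, "az": 0.132},
{"tx": -0.0572, "ty": -0.0436, "tz": -0.0038, "az": 0.132},
{"tx": -0.0624, "ty": -0.0357, "tz": -0.0039, "az": 0.133},
{"tx": -0.0666, "ty": -0.0271, "tz": -0.0039, "az": 0.132},
{"tx": -0.0696, "ty": -0.0181, "tz": -0.0039, "az": 0.132},
{"tx": -0.0714, "ty": -0.0087, "tz": -0.0038, "az": 0.132},
{"tx": -0.0719, "ty": 0.0007, "tz": -0.0039, "az": 0.133},
{"tx": -0.0712, "ty": 0.0102, "tz": -0.0039, "az": 0.132},
{"tx": -0.0692, "ty": 0.0195, "tz": -0.0038, "az": 0.132},
{"tx": -0.066, "ty": 0.0285, "tz": -0.0039, "az": 0.132},
end [ 0.533 -0.061  0.27 ] [ 3.1416e+00 -1.0000e-04  1.3878e+00]
```

Call:
play_rows(motion=[{"tx": -0.022, "ty": -0.026, "tz": -0.005, "ax": 0, "ay": 0, "az": 0.066, "gripper": 0}, {"tx": -0.024, "ty": -0.025, "tz": -0.005, "ax": 0, "ay": 0, "az": 0.066, "gripper": 0}, {"tx": -0.026, "ty": -0.023, "tz": -0.005, "ax": 0, "ay": 0, "az": 0.066, "gripper": 0}, {"tx": -0.027, "ty": -0.021, "tz": -0.005, "ax": 0, "ay": 0, "az": 0.066, "gripper": 0}, {"tx": -0.028, "ty": -0.02, "tz": -0.005, "ax": 0, "ay": 0, "az": 0.066, "gripper": 0}, {"tx": -0.03, "ty": -0.017, "tz": -0.005, "ax": 0, "ay": 0, "az": 0.066, "gripper": 0}, {"tx": -0.031, "ty": -0.016, "tz": -0.005, "ax": 0, "ay": 0, "az": 0.066, "gripper": 0}, {"tx": -0.032, "ty": -0.014, "tz": -0.005, "ax": 0, "ay": 0, "az": 0.066, "gripper": 0}, {"tx": -0.033, "ty": -0.011, "tz": 0, "ax": 0, "ay": 0, "az": 0.066, "gripper": 0}, {"tx": -0.033, "ty": -0.009, "tz": 0, "ax": 0, "ay": 0, "az": 0.066, "gripper": 0}])

```text
time_s: 1.8
tcp_pos: [0.3765, 0.2795, 0.2719]
tcp_rot: [3.14, -0.0, 2.047]
force: [1.0, 0.4, -0.3]
finger_gap: 0.999
```

```bash
python3 - <<'E'
from h import *
p,R=pose()
print(p,R.as_euler('xyz'),env.state()['joints'])
plan(p,R,np.array([.533,-.061,.27]),goalR(TH),10,d=4)
E
```

```text
[0.37650333 0.27946042 0.27186756] [ 3.14022462e+00 -8.31543309e-05  2.04734289e+00] [ 5.85443333e-01 -1.59762312e-01  1.97377186e+00 -6.80434117e-05
  1.32621414e+00  1.08913257e-01]
{"tx": -0.0374, "ty": -0.0017, "tz": 0.0002, "az": 0.066},
{"tx": -0.0375, "ty": 0.0008, "tz": 0.0002, "az": 0.066},
{"tx": -0.0373, "ty": 0.0032, "tz": 0.0001, "az": 0.066},
{"tx": -0.0371, "ty": 0.0057, "tz": 0.0002, "az": 0.066},
{"tx": -0.0366, "ty": 0.0081, "tz": 0.0002, "ax": 0.001, "az": 0.066},
{"tx": -0.0359, "ty": 0.0105, "tz": 0.0002, "az": 0.066},
{"tx": -0.0352, "ty": 0.0128, "tz": 0.0002, "az": 0.066},
{"tx": -0.0343, "ty": 0.0152, "tz": 0.0001, "az": 0.066},
{"tx": -0.0332, "ty": 0.0174, "tz": 0.0002, "az": 0.066},
{"tx": -0.032, "ty": 0.0195, "tz": 0.0002, "ay": -0.001, "az": 0.066},
end [ 0.533 -0.061  0.27 ] [3.1415e+00 4.0000e-04 1.3873e+00]
```

Call:
play_rows(motion=[{"tx": -0.037, "ty": -0.002, "tz": 0, "ax": 0, "ay": 0, "az": 0.066, "gripper": 0}, {"tx": -0.037, "ty": 0.001, "tz": 0, "ax": 0, "ay": 0, "az": 0.066, "gripper": 0}, {"tx": -0.037, "ty": 0.003, "tz": 0, "ax": 0, "ay": 0, "az": 0.066, "gripper": 0}, {"tx": -0.037, "ty": 0.006, "tz": 0, "ax": 0, "ay": 0, "az": 0.066, "gripper": 0}, {"tx": -0.037, "ty": 0.008, "tz": 0, "ax": 0, "ay": 0, "az": 0.066, "gripper": 0}, {"tx": -0.036, "ty": 0.01, "tz": 0, "ax": 0, "ay": 0, "az": 0.066, "gripper": 0}, {"tx": -0.035, "ty": 0.013, "tz": 0, "ax": 0, "ay": 0, "az": 0.066, "gripper": 0}, {"tx": -0.034, "ty": 0.015, "tz": 0, "ax": 0, "ay": 0, "az": 0.066, "gripper": 0}, {"tx": -0.033, "ty": 0.017, "tz": 0, "ax": 0, "ay": 0, "az": 0.066, "gripper": 0}, {"tx": -0.032, "ty": 0.02, "tz": 0, "ax": 0, "ay": 0, "az": 0.066, "gripper": 0}])

```text
time_s: 2.8
tcp_pos: [0.533, -0.0597, 0.2716]
tcp_rot: [3.141, -0.0, 1.387]
force: [0.5, -0.0, -0.5]
finger_gap: 1.0
```

```bash
python3 - <<'E'
from h import *
import cv2
p,R=pose()
print(p,R.as_euler('xyz'),env.state()['joints'],env.state()['qvel'])
im=camera("wrist"); cv2.imwrite("pics/b_wrist.png",cv2.convertScaleAbs(im[:,:,::-1],alpha=1.5))
for q in finder.regions_of("wrist","sleeve")[:2]: print(q['extent'],q['confidence'])
for q in finder.place_of("wrist","sleeve_mid")[:2]: print(q)
E
```

```text
[ 0.53299978 -0.05971284  0.27157181] [ 3.14094547e+00 -1.69312436e-04  1.38687677e+00] [-1.58108416e-01 -2.33514142e-02  1.84953605e+00  1.57693945e-04
  1.31475668e+00  2.57713081e-02] [-0.60089087  0.37849106 -0.3670109   0.00382366 -0.01782199  0.0575329 ]
[279.0, 195.3, 41.7, 145.7] 0.82
{'uv': [444.5, 208.4], 'confidence': 0.73}
{'uv': [279.0, 197.6], 'confidence': 0.63}
```

View pics/b_wrist.png

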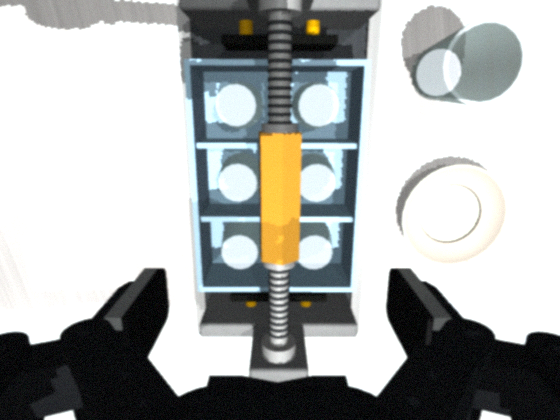

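```bash
python3 - <<'E'
from h import *
import cv2
p,R=pose()
print(p,R.as_euler('xyz'),env.state()['joints'],np.abs(env.state()['qvel']).max())
im=camera("wrist"); cv2.imwrite("pics/c_full.png",im[:,:,::-1])
z=cv2.resize(im[115:285,230:330],None,fx=5,fy=3.5,interpolation=cv2.INTER_NEAREST)
cv2.imwrite("pics/c_wrist.png",cv2.convertScaleAbs(z[:,:,::-1],alpha=1.6))
q=finder.regions_of("wrist","sleeve")[0]; print(q['extent'],q['confidence'])
m=q['mask']; ys,xs=np.nonzero(m)
for v in range(ys.min(),ys.max()+1,12):
    x=xs[ys==v]; print(v,x.min(),x.max())
    print('  ',[tuple(im[v,u]) for u in range(255,305,3)] if v in (ys.min()+60,) else '')
for v in (160,200,240): print(v,im[v-4:v+5,256:304].mean(0).round()[:,0].astype(int).tolist())
E
```

```text
[ 0.53308506 -0.05997177  0.27120465] [-3.14144499e+00  5.17929093e-05  1.38672697e+00] [-1.58430395e-01 -2.23839680e-02  1.84925986e+00 -4.96060372e-05
  1.31486571e+00  2.56515318e-02] 0.040603944840899256
[279.7, 195.8, 41.2, 145.5] 0.89
123 263 297
   
135 259 301
   
147 259 301
   
159 259 301
   
171 259 300
   
183 259 300
   [(np.uint8(152), np.uint8(161), np.uint8(169)), (np.uint8(72), np.uint8(82), np.uint8(82)), (np.uint8(142), np.uint8(101), np.uint8(43)), (np.uint8(188), np.uint8(139), np.uint8(48)), (np.uint8(187), np.uint8(136), np.uint8(48)), (np.uint8(185), np.uint8(135), np.uint8(48)), (np.uint8(188), np.uint8(140), np.uint8(50)), (np.uint8(189), np.uint8(140), np.uint8(51)), (np.uint8(186), np.uint8(136), np.uint8(48)), (np.uint8(185), np.uint8(135), np.uint8(45)), (np.uint8(181), np.uint8(130), np.uint8(44)), (np.uint8(180), np.uint8(132), np.uint8(47)), (np.uint8(180), np.uint8(130), np.uint8(43)), (np.uint8(181), np.uint8(132), np.uint8(49)), (np.uint8(179), np.uint8(132), np.uint8(45)), (np.uint8(172), np.uint8(145), np.uint8(112)), (np.uint8(159), np.uint8(170), np.uint8(176))]
195 260 300
   
207 260 300
   
219 259 299
   
231 260 299
   
243 260 299
   
255 261 299
   
267 265 293
   
160 [63, 61, 54, 67, 113, 155, 179, 184, 184, 185, 185, 184, 185, 184, 184, 184, 184, 185, 184, 184, 186, 184, 185, 185, 185, 183, 182, 178, 177, 176, 177, 177, 177, 175, 176, 176, 177, 176, 176, 177, 176, 176, 175, 172, 153, 117, 81, 65]
200 [57, 56, 55, 60, 96, 146, 177, 187, 187, 188, 188, 188, 189, 189, 189, 188, 188, 189, 189, 189, 188, 189, 188, 189, 188, 187, 185, 182, 181, 180, 180, 180, 180, 180, 179, 180, 180, 180, 179, 179, 180, 180, 176, 163, 132, 96, 82, 85]
240 [69, 67, 62, 57, 72, 113, 151, 162, 165, 165, 164, 164, 165, 165, 164, 165, 165, 165, 164, 165, 168, 172, 178, 183, 183, 180, 176, 169, 160, 155, 153, 155, 154, 155, 153, 155, 154, 154, 154, 154, 154, 153, 147, 131, 114, 108, 117, 126]
```

View pics/c_wrist.png

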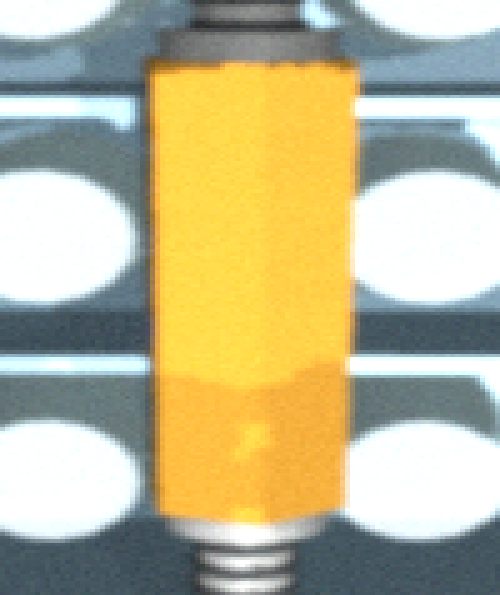

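```bash
cat >> h.py <<'E'
def wray(uv,z,p,R):
    m=camera_model("wrist");T=np.array(m['tool_from_camera'])
    d=np.array([(uv[0]-m['cx'])/m['fx'],(uv[1]-m['cy'])/m['fy'],1.])
    o=p+R.apply(T[:3,3]); d=R.apply(T[:3,:3]@d)
    return o+d*(z-o[2])/d[2]
def tgt(C,tilt,g=.019):
    R=goalR(TH,tilt); return C+R.apply([0,0,g]),R
E
python3 - <<'E'
from h import *
p,R=pose()
print(wray((280,131),.14,p,R),wray((280,265),.14,p,R),wray((280.3,198),.135,p,R))
C=np.array([.5365,-.061,.135])
p1,R1=tgt(C,.06); print(p,p1)
plan(p,R,p1,R1,8,d=4)
E
```

```text
[ 0.54390523 -0.00684217  0.14      ] [ 0.52508942 -0.11130522  0.14      ] [ 0.53501553 -0.05769078  0.135     ]
[ 0.53228069 -0.05797966  0.27112808] [ 0.53537976 -0.06079238  0.11603419]
{"tx": -0.0003, "ty": 0.0005, "tz": 0.0194, "ax": 0.007},
{"tx": -0.0003, "ty": 0.0006, "tz": 0.0194, "ax": 0.008, "az": 0.001},
{"tx": -0.0003, "ty": 0.0007, "tz": 0.0193, "ax": 0.007},
{"tx": -0.0002, "ty": 0.0009, "tz": 0.0194, "ax": 0.008},
{"tx": -0.0003, "ty": 0.001, "tz": 0.0194, "ax": 0.007},
{"tx": -0.0003, "ty": 0.0012, "tz": 0.0193, "ax": 0.007, "az": 0.001},
{"tx": -0.0003, "ty": 0.0013, "tz": 0.0194, "ax": 0.008},
{"tx": -0.0003, "ty": 0.0015, "tz": 0.0193, "ax": 0.007},
end [ 0.5354 -0.0608  0.1161] [-3.0818e+00 -5.0000e-04  1.3877e+00]
```

Call:
play_rows(motion=[{"tx": 0, "ty": 0, "tz": 0.02, "ax": 0.01, "ay": 0, "az": 0, "gripper": 0.35}, {"tx": 0, "ty": 0.001, "tz": 0.02, "ax": 0.01, "ay": 0, "az": 0, "gripper": 0.35}, {"tx": 0, "ty": 0.001, "tz": 0.02, "ax": 0.01, "ay": 0, "az": 0, "gripper": 0.35}, {"tx": 0, "ty": 0.001, "tz": 0.02, "ax": 0.01, "ay": 0, "az": 0, "gripper": 0.35}, {"tx": 0, "ty": 0.001, "tz": 0.02, "ax": 0.01, "ay": 0, "az": 0, "gripper": 0.35}, {"tx": 0, "ty": 0.001, "tz": 0.02, "ax": 0.01, "ay": 0, "az": 0, "gripper": 0.35}, {"tx": 0, "ty": 0.001, "tz": 0.01, "ax": 0, "ay": 0, "az": 0, "gripper": 0.35}, {"tx": 0, "ty": 0.001, "tz": 0.01, "ax": 0, "ay": 0, "az": 0, "gripper": 0.35}, {"tx": 0, "ty": 0, "tz": 0, "ax": 0, "ay": 0, "az": 0, "gripper": 0.35}, {"tx": 0, "ty": 0, "tz": 0, "ax": 0, "ay": 0, "az": 0, "gripper": 0.35}])

```text
time_s: 4.05
tcp_pos: [0.5357, -0.0588, 0.1315]
tcp_rot: [-3.082, -0.0, 1.39]
force: [-0.2, -0.0, 0.4]
finger_gap: 0.651
```

```bash
python3 - <<'E'
from h import *
import cv2
p,R=pose()
print(p,R.as_euler('xyz'))
print("grasp pt",p-R.apply([0,0,.019]))
im=camera("wrist"); cv2.imwrite("pics/d_wrist.png",cv2.convertScaleAbs(im[:,:,::-1],alpha=1.5))
E
```

```text
[ 0.53573849 -0.05881832  0.13152607] [-3.08236408e+00 -7.72279245e-06  1.38971824e+00]
grasp pt [ 0.53684476 -0.05902101  0.15049276]
```

View pics/d_wrist.png

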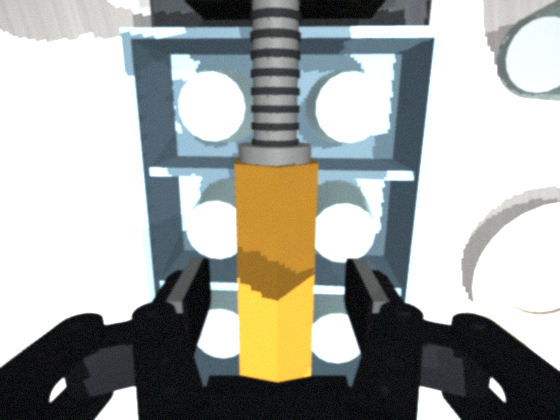

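Call:
play_rows(motion=[{"tx": 0, "ty": 0, "tz": 0.008, "ax": 0, "ay": 0, "az": 0, "gripper": 0.35}, {"tx": 0, "ty": 0, "tz": 0.0075, "ax": 0, "ay": 0, "az": 0, "gripper": 0.35}, {"tx": 0, "ty": 0, "tz": 0, "ax": 0, "ay": 0, "az": 0, "gripper": 1}, {"tx": 0, "ty": 0, "tz": 0, "ax": 0, "ay": 0, "az": 0, "gripper": 1}, {"tx": 0, "ty": 0, "tz": 0, "ax": 0, "ay": 0, "az": 0, "gripper": 1}, {"tx": 0, "ty": 0, "tz": 0, "ax": 0, "ay": 0, "az": 0, "gripper": 1}], force=50)

```text
time_s: 4.7
tcp_pos: [0.5336, -0.0584, 0.1153]
tcp_rot: [-3.08, 0.0, 1.39]
force: [-1.7, -1.2, -1.2]
finger_gap: 0.346
```

```bash
python3 - <<'E'
from h import *
p,R=pose();s=env.state()
print(p,R.as_euler('xyz'),s['force'],s['ft_torque'],s['finger_gap'],s['joints'])
print("grasp pt",p-R.apply([0,0,.019]))
E
```

```text
[ 0.53363099 -0.05841039  0.11529747] [-3.07983707e+00  2.65887135e-05  1.38969029e+00] [-1.72138887 -1.18375489 -1.16643213] [ 0.07087695  0.47150563 -0.02727288] 0.345958578199413 [-1.56396933e-01  1.46950202e-01  1.97137499e+00  1.69429000e-03
  1.08500549e+00  2.38725801e-02]
grasp pt [ 0.53478451 -0.0586211   0.13426125]
```

Call:
play_rows(motion=[{"tx": 0, "ty": -0.0023, "tz": -0.0001, "ax": 0.12, "ay": 0, "az": 0, "gripper": 1}, {"tx": 0, "ty": -0.0023, "tz": -0.0001, "ax": 0.12, "ay": 0, "az": 0, "gripper": 1}, {"tx": 0, "ty": -0.0023, "tz": -0.0001, "ax": 0.12, "ay": 0, "az": 0, "gripper": 1}, {"tx": 0, "ty": 0, "tz": 0, "ax": 0, "ay": 0, "az": 0, "gripper": 1}])

```text
time_s: 5.1
tcp_pos: [0.5264, -0.0571, 0.1165]
tcp_rot: [-2.709, 0.0, 1.389]
force: [-7.4, 1.4, 5.3]
finger_gap: 0.343
```

```bash
cat >> h.py <<'E'
def st():
    p,R=pose();s=env.state()
    print(s['time_s'],p.round(4),'tilt',np.rad2deg(np.arctan2(*(-R.apply([0,0,1])[[0,2]]))).round(1),R.as_euler('xyz').round(3),'f',s['force'].round(1),'t',s['ft_torque'].round(2),s['finger_gap'],s['joints'].round(3))
    print("grasp pt",(p-R.apply([0,0,.019])).round(4), 'f tool',R.inv().apply(s['force']).round(1))
E
python3 -c "
from h import *
st()"
```

```text
5.1 [ 0.5264 -0.0571  0.1165] tilt 24.4 [-2.709  0.     1.389] f [-7.4  1.4  5.3] t [ 0.17  1.34 -0.12] 0.3426215657284597 [-0.161  0.382  1.734  0.009  1.458  0.018]
grasp pt [ 0.5342 -0.0585  0.1337] f tool [ 0.  -9.1 -1.6]
```

Call:
play_rows(motion=[{"tx": 0, "ty": -0.0024, "tz": -0.0001, "ax": 0.124, "ay": 0, "az": 0, "gripper": 1}, {"tx": 0, "ty": -0.0024, "tz": -0.0001, "ax": 0.124, "ay": 0, "az": 0, "gripper": 1}, {"tx": 0, "ty": -0.0024, "tz": -0.0001, "ax": 0.124, "ay": 0, "az": 0, "gripper": 1}, {"tx": 0, "ty": -0.0024, "tz": -0.0001, "ax": 0.124, "ay": 0, "az": 0, "gripper": 1}, {"tx": 0, "ty": -0.0024, "tz": -0.0001, "ax": 0.124, "ay": 0, "az": 0, "gripper": 1}, {"tx": 0, "ty": 0, "tz": 0, "ax": 0, "ay": 0, "az": 0, "gripper": 1}, {"tx": 0, "ty": 0, "tz": 0, "ax": 0, "ay": 0, "az": 0, "gripper": 1}])

```text
time_s: 5.8
tcp_pos: [0.5171, -0.0554, 0.1248]
tcp_rot: [-2.091, 0.0, 1.39]
force: [-10.0, 1.4, 2.2]
finger_gap: 0.34
```

```bash
python3 -c "
from h import *
import cv2
st()
im=camera('scene'); cv2.imwrite('pics/e_scene.png',cv2.convertScaleAbs(im[:,:,::-1],alpha=1.5))
st()"
```

```text
5.8 [ 0.5171 -0.0554  0.1248] tilt 59.8 [-2.091  0.     1.39 ] f [-10.    1.4   2.2] t [ 0.09  1.   -0.02] 0.3404637961193116 [-0.164  0.767  1.407  0.016  2.017  0.015]
grasp pt [ 0.5333 -0.0584  0.1343] f tool [-0.4 -6.9  7.7]
5.85 [ 0.5171 -0.0554  0.1248] tilt 59.7 [-2.093  0.     1.39 ] f [-10.3   1.3   1.6] t [ 0.    0.84 -0.06] 0.3410409274641543 [-0.164  0.766  1.408  0.016  2.016  0.015]
grasp pt [ 0.5333 -0.0584  0.1343] f tool [-0.6 -6.6  8.2]
```

View pics/e_scene.png

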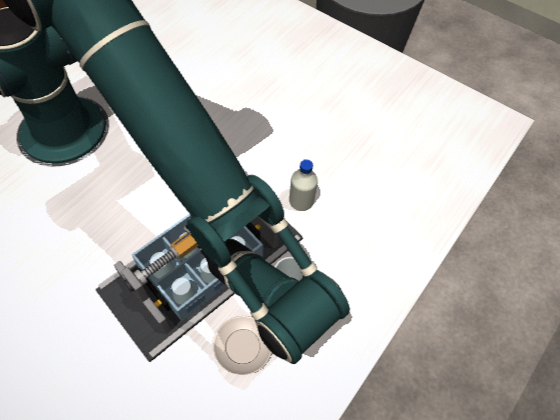

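Call:
play_rows(motion=[{"tx": 0, "ty": 0, "tz": 0, "ax": 0, "ay": 0, "az": 0, "gripper": 0.35}, {"tx": 0, "ty": 0, "tz": 0, "ax": 0, "ay": 0, "az": 0, "gripper": 0.35}, {"tx": 0, "ty": 0.0028, "tz": -0.0002, "ax": -0.149, "ay": 0, "az": 0, "gripper": 0.35}, {"tx": 0, "ty": 0.0028, "tz": -0.0002, "ax": -0.149, "ay": 0, "az": 0, "gripper": 0.35}, {"tx": 0, "ty": 0.0028, "tz": -0.0002, "ax": -0.149, "ay": 0, "az": 0, "gripper": 0.35}, {"tx": 0, "ty": 0.0028, "tz": -0.0002, "ax": -0.149, "ay": 0, "az": 0, "gripper": 0.35}, {"tx": 0, "ty": 0.0028, "tz": -0.0002, "ax": -0.149, "ay": 0, "az": 0, "gripper": 0.35}, {"tx": 0, "ty": 0.0028, "tz": -0.0002, "ax": -0.149, "ay": 0, "az": 0, "gripper": 0.35}, {"tx": 0, "ty": 0.0028, "tz": -0.0002, "ax": -0.149, "ay": 0, "az": 0, "gripper": 0.35}, {"tx": 0, "ty": 0, "tz": 0, "ax": 0, "ay": 0, "az": 0, "gripper": 0.35}])

```text
time_s: 6.85
tcp_pos: [0.5304, -0.0577, 0.1153]
tcp_rot: [3.14, 0.0, 1.39]
force: [-1.2, -0.2, 0.4]
finger_gap: 0.65
```

```bash
python3 -c "
from h import *
import cv2
st()
im=camera('wrist'); cv2.imwrite('pics/f.png',cv2.convertScaleAbs(im[:,:,::-1],alpha=1.5))
st()"
```

```text
6.85 [ 0.5304 -0.0577  0.1153] tilt -0.1 [3.14 0.   1.39] f [-1.2 -0.2  0.4] t [0.   0.03 0.01] 0.649619357857965 [-0.155  0.1    2.023 -0.     1.016  0.026]
grasp pt [ 0.5304 -0.0577  0.1343] f tool [-0.4 -1.1 -0.4]
6.9 [ 0.5328 -0.0582  0.1161] tilt -0.1 [ 3.14 -0.    1.39] f [-0.1 -0.1 -0.2] t [ 0.01 -0.03  0.03] 0.6494138473646995 [-0.155  0.104  2.017 -0.     1.019  0.026]
grasp pt [ 0.5328 -0.0582  0.1351] f tool [-0.1 -0.1  0.2]
```

View pics/f.png

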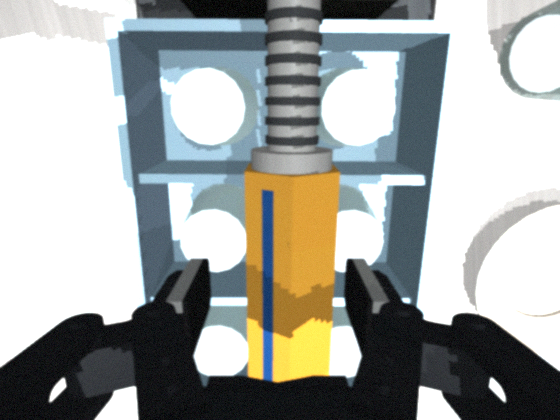

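Call:
play_rows(motion=[{"tx": 0, "ty": 0.0025, "tz": 0, "ax": 0, "ay": 0, "az": 0, "gripper": 0.35}, {"tx": 0, "ty": 0, "tz": 0, "ax": 0, "ay": 0, "az": 0, "gripper": 0.35}, {"tx": 0, "ty": 0, "tz": 0, "ax": 0, "ay": 0, "az": 0, "gripper": 1}, {"tx": 0, "ty": 0, "tz": 0, "ax": 0, "ay": 0, "az": 0, "gripper": 1}, {"tx": 0, "ty": 0, "tz": 0, "ax": 0, "ay": 0, "az": 0, "gripper": 1}, {"tx": 0, "ty": 0, "tz": 0, "ax": 0, "ay": 0, "az": 0, "gripper": 1}])

```text
time_s: 7.5
tcp_pos: [0.5346, -0.0586, 0.1152]
tcp_rot: [-3.135, 0.0, 1.389]
force: [-10.9, 2.8, 10.6]
finger_gap: 0.339
```

```bash
python3 -c "
from h import *
st()"
```

```text
7.5 [ 0.5346 -0.0586  0.1152] tilt 0.4 [-3.135  0.     1.389] f [-10.9   2.8  10.6] t [ 0.3   1.79 -0.14] 0.33948474446053106 [-0.156  0.113  2.009  0.     1.026  0.026]
grasp pt [ 0.5348 -0.0586  0.1342] f tool [  0.7 -11.3 -10.5]
```

Call:
play_rows(motion=[{"tx": 0, "ty": -0.0028, "tz": -0.0002, "ax": 0.15, "ay": 0, "az": 0, "gripper": 1}, {"tx": 0, "ty": -0.0028, "tz": -0.0002, "ax": 0.15, "ay": 0, "az": 0, "gripper": 1}, {"tx": 0, "ty": -0.0028, "tz": -0.0002, "ax": 0.15, "ay": 0, "az": 0, "gripper": 1}, {"tx": 0, "ty": -0.0028, "tz": -0.0002, "ax": 0.15, "ay": 0, "az": 0, "gripper": 1}, {"tx": 0, "ty": -0.0028, "tz": -0.0002, "ax": 0.15, "ay": 0, "az": 0, "gripper": 1}, {"tx": 0, "ty": -0.0028, "tz": -0.0002, "ax": 0.15, "ay": 0, "az": 0, "gripper": 1}, {"tx": 0, "ty": -0.0028, "tz": -0.0002, "ax": 0.15, "ay": 0, "az": 0, "gripper": 1}, {"tx": 0, "ty": 0, "tz": 0, "ax": 0, "ay": 0, "az": 0, "gripper": 1}, {"tx": 0, "ty": 0, "tz": 0, "ax": 0, "ay": 0, "az": 0, "gripper": 1}])

```text
time_s: 8.4
tcp_pos: [0.5168, -0.0554, 0.1251]
tcp_rot: [-2.07, 0.0, 1.39]
force: [-21.9, 3.7, 7.5]
finger_gap: 0.34
```

```bash
python3 -c "
from h import *
st()"
```

```text
8.4 [ 0.5168 -0.0554  0.1251] tilt 61.0 [-2.07  0.    1.39] f [-21.9   3.7   7.5] t [0.44 2.34 0.03] 0.3399674930065609 [-0.164  0.78   1.398  0.016  2.035  0.015]
grasp pt [ 0.5332 -0.0584  0.1342] f tool [ -0.3 -17.2  15.9]
```

Call:
play_rows(motion=[{"tx": 0, "ty": 0, "tz": 0, "ax": 0, "ay": 0, "az": 0, "gripper": 0.35}, {"tx": 0, "ty": 0, "tz": 0, "ax": 0, "ay": 0, "az": 0, "gripper": 0.35}, {"tx": 0, "ty": 0.0028, "tz": -0.0002, "ax": -0.15, "ay": 0, "az": 0, "gripper": 0.35}, {"tx": 0, "ty": 0.0028, "tz": -0.0002, "ax": -0.15, "ay": 0, "az": 0, "gripper": 0.35}, {"tx": 0, "ty": 0.0028, "tz": -0.0002, "ax": -0.15, "ay": 0, "az": 0, "gripper": 0.35}, {"tx": 0, "ty": 0.0028, "tz": -0.0002, "ax": -0.15, "ay": 0, "az": 0, "gripper": 0.35}, {"tx": 0, "ty": 0.0028, "tz": -0.0002, "ax": -0.15, "ay": 0, "az": 0, "gripper": 0.35}, {"tx": 0, "ty": 0.0028, "tz": -0.0002, "ax": -0.15, "ay": 0, "az": 0, "gripper": 0.35}, {"tx": 0, "ty": 0.0028, "tz": -0.0002, "ax": -0.15, "ay": 0, "az": 0, "gripper": 0.35}, {"tx": 0, "ty": 0, "tz": 0, "ax": 0, "ay": 0, "az": 0, "gripper": 0.35}])

```text
time_s: 9.4
tcp_pos: [0.533, -0.0582, 0.1149]
tcp_rot: [3.141, 0.0, 1.39]
force: [-0.3, 0.1, -0.1]
finger_gap: 0.647
```

Call:
play_rows(motion=[{"tx": 0, "ty": 0, "tz": 0, "ax": 0, "ay": 0, "az": 0, "gripper": 0.35}, {"tx": 0, "ty": 0, "tz": 0, "ax": 0, "ay": 0, "az": 0, "gripper": 0.35}])

```text
time_s: 9.6
tcp_pos: [0.5398, -0.0595, 0.1164]
tcp_rot: [3.138, -0.0, 1.39]
force: [0.5, 0.9, 0.1]
finger_gap: 0.653
```

```bash
python3 -c "
from h import *
import cv2
st()
im=camera('wrist'); cv2.imwrite('pics/g.png',cv2.convertScaleAbs(im[:,:,::-1],alpha=1.5))
im=camera('top'); cv2.imwrite('pics/g_top.png',cv2.convertScaleAbs(cv2.resize(im[170:310,250:470,::-1],None,fx=3,fy=3,interpolation=2),alpha=1.6))
"
```

```text
9.6 [ 0.5398 -0.0595  0.1164] tilt -0.2 [ 3.138 -0.     1.39 ] f [0.5 0.9 0.1] t [0.   0.07 0.07] 0.6526691379000094 [-0.156  0.115  2.004 -0.     1.019  0.025]
grasp pt [ 0.5397 -0.0595  0.1354] f tool [ 1.   0.3 -0.1]
```

View pics/g.png

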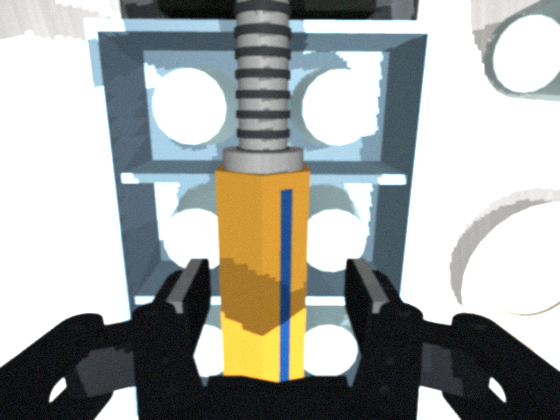

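View pics/g_top.png

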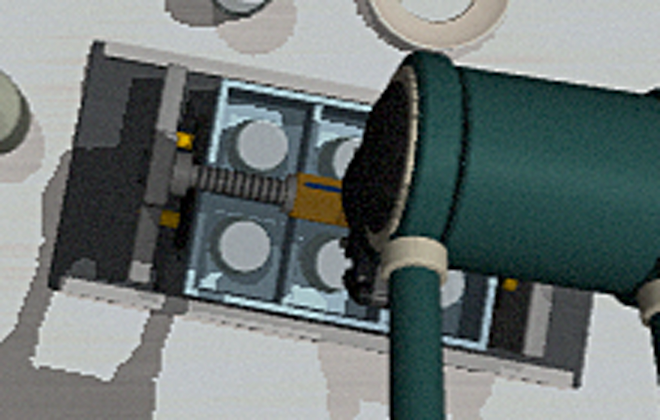

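The wrist view shows the sleeve centred at u≈262 while the finger midline is u≈276, so the hand is about 4.5 mm too far along +x. The stripe is now on the far upper face, so the sleeve reads about 120°. I'll re-centre before gripping.

Call:
play_rows(motion=[{"tx": 0, "ty": -0.0045, "tz": 0, "ax": 0.015, "ay": 0, "az": 0, "gripper": 0.35}, {"tx": 0, "ty": 0, "tz": 0, "ax": 0, "ay": 0, "az": 0, "gripper": 0.35}, {"tx": 0, "ty": 0, "tz": 0, "ax": 0, "ay": 0, "az": 0, "gripper": 0.35}, {"tx": 0, "ty": 0, "tz": 0, "ax": 0, "ay": 0, "az": 0, "gripper": 0.35}])

```text
time_s: 10.1
tcp_pos: [0.5331, -0.0583, 0.1151]
tcp_rot: [-3.129, 0.0, 1.39]
force: [-0.3, -0.3, -0.2]
finger_gap: 0.647
```

```bash
python3 -c "
from h import *
import cv2
st()
im=camera('wrist'); cv2.imwrite('pics/g2.png',cv2.convertScaleAbs(im[:,:,::-1],alpha=1.5))
st()"
```

```text
10.1 [ 0.5331 -0.0583  0.1151] tilt 0.7 [-3.129  0.     1.39 ] f [-0.3 -0.3 -0.2] t [-0.01  0.03  0.02] 0.6472901575770039 [-0.156  0.114  2.008  0.     1.032  0.025]
grasp pt [ 0.5333 -0.0583  0.1341] f tool [-0.4 -0.2  0.2]
10.15 [ 0.533  -0.0583  0.1152] tilt 0.7 [-3.129  0.     1.39 ] f [ 0.3 -0.8  0.9] t [-0.01 -0.02  0.03] 0.6513039691770257 [-0.156  0.114  2.008  0.     1.032  0.025]
grasp pt [ 0.5332 -0.0583  0.1342] f tool [-0.8  0.4 -0.9]
```

View pics/g2.png

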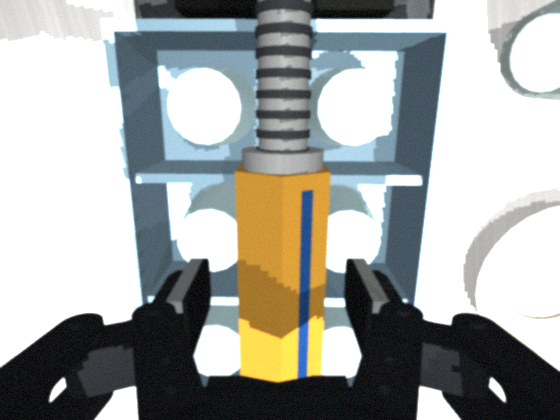

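Call:
play_rows(motion=[{"tx": 0, "ty": 0.0015, "tz": 0, "ax": 0, "ay": 0, "az": 0, "gripper": 0.35}, {"tx": 0, "ty": 0, "tz": 0, "ax": 0, "ay": 0, "az": 0, "gripper": 0.35}, {"tx": 0, "ty": 0, "tz": 0, "ax": 0, "ay": 0, "az": 0, "gripper": 1}, {"tx": 0, "ty": 0, "tz": 0, "ax": 0, "ay": 0, "az": 0, "gripper": 1}, {"tx": 0, "ty": 0, "tz": 0, "ax": 0, "ay": 0, "az": 0, "gripper": 1}, {"tx": 0, "ty": 0, "tz": 0, "ax": 0, "ay": 0, "az": 0, "gripper": 1}])

```text
time_s: 10.75
tcp_pos: [0.5345, -0.0585, 0.1156]
tcp_rot: [-3.13, -0.0, 1.39]
force: [-0.3, -0.3, 2.1]
finger_gap: 0.338
```

```bash
python3 -c "
from h import *
st()"
```

```text
10.75 [ 0.5345 -0.0585  0.1156] tilt 0.7 [-3.13 -0.    1.39] f [-0.3 -0.3  2.1] t [-0.06  0.02 -0.11] 0.338079459699534 [-0.156  0.116  2.005  0.     1.033  0.025]
grasp pt [ 0.5347 -0.0586  0.1346] f tool [-0.3 -0.3 -2.1]
```

Call:
play_rows(motion=[{"tx": 0, "ty": -0.003, "tz": -0.0002, "ax": 0.148, "ay": 0, "az": 0, "gripper": 1}, {"tx": 0, "ty": -0.003, "tz": -0.0002, "ax": 0.148, "ay": 0, "az": 0, "gripper": 1}, {"tx": 0, "ty": -0.003, "tz": -0.0002, "ax": 0.148, "ay": 0, "az": 0, "gripper": 1}, {"tx": 0, "ty": -0.003, "tz": -0.0002, "ax": 0.148, "ay": 0, "az": 0, "gripper": 1}, {"tx": 0, "ty": -0.003, "tz": -0.0002, "ax": 0.148, "ay": 0, "az": 0, "gripper": 1}, {"tx": 0, "ty": -0.003, "tz": -0.0002, "ax": 0.148, "ay": 0, "az": 0, "gripper": 1}, {"tx": 0, "ty": -0.003, "tz": -0.0002, "ax": 0.148, "ay": 0, "az": 0, "gripper": 1}, {"tx": 0, "ty": 0, "tz": 0, "ax": 0, "ay": 0, "az": 0, "gripper": 1}, {"tx": 0, "ty": 0, "tz": 0, "ax": 0, "ay": 0, "az": 0, "gripper": 1}])

```text
time_s: 11.65
tcp_pos: [0.5172, -0.0555, 0.125]
tcp_rot: [-2.088, 0.0, 1.39]
force: [-1.7, -0.2, 3.5]
finger_gap: 0.341
```

```bash
python3 -c "
from h import *
st()"
```

```text
11.65 [ 0.5172 -0.0555  0.125 ] tilt 60.0 [-2.088  0.     1.39 ] f [-1.7 -0.2  3.5] t [ 0.06  0.28 -0.01] 0.34089678377001514 [-0.164  0.77   1.405  0.016  2.021  0.015]
grasp pt [ 0.5334 -0.0585  0.1344] f tool [-0.5 -3.8 -0.3]
```

Call:
play_rows(motion=[{"tx": 0, "ty": 0, "tz": 0, "ax": 0, "ay": 0, "az": 0, "gripper": 0.35}, {"tx": 0, "ty": 0, "tz": 0, "ax": 0, "ay": 0, "az": 0, "gripper": 0.35}, {"tx": 0, "ty": 0.003, "tz": -0.0002, "ax": -0.148, "ay": 0, "az": 0, "gripper": 0.35}, {"tx": 0, "ty": 0.003, "tz": -0.0002, "ax": -0.148, "ay": 0, "az": 0, "gripper": 0.35}, {"tx": 0, "ty": 0.003, "tz": -0.0002, "ax": -0.148, "ay": 0, "az": 0, "gripper": 0.35}, {"tx": 0, "ty": 0.003, "tz": -0.0002, "ax": -0.148, "ay": 0, "az": 0, "gripper": 0.35}, {"tx": 0, "ty": 0.003, "tz": -0.0002, "ax": -0.148, "ay": 0, "az": 0, "gripper": 0.35}, {"tx": 0, "ty": 0.003, "tz": -0.0002, "ax": -0.148, "ay": 0, "az": 0, "gripper": 0.35}, {"tx": 0, "ty": 0.003, "tz": -0.0002, "ax": -0.148, "ay": 0, "az": 0, "gripper": 0.35}, {"tx": 0, "ty": 0, "tz": 0, "ax": 0, "ay": 0, "az": 0, "gripper": 0.35}])

```text
time_s: 12.65
tcp_pos: [0.529, -0.0575, 0.1146]
tcp_rot: [-3.128, 0.0, 1.39]
force: [-1.3, 0.1, -0.6]
finger_gap: 0.655
```

Call:
play_rows(motion=[{"tx": 0, "ty": 0, "tz": 0, "ax": 0, "ay": 0, "az": 0, "gripper": 0.35}, {"tx": 0, "ty": 0, "tz": 0, "ax": 0, "ay": 0, "az": 0, "gripper": 0.35}, {"tx": 0, "ty": 0, "tz": 0, "ax": 0, "ay": 0, "az": 0, "gripper": 0.35}, {"tx": 0, "ty": 0, "tz": 0, "ax": 0, "ay": 0, "az": 0, "gripper": 0.35}, {"tx": 0, "ty": 0, "tz": 0, "ax": 0, "ay": 0, "az": 0, "gripper": 0.35}])

```text
time_s: 13.15
tcp_pos: [0.5351, -0.0587, 0.1147]
tcp_rot: [-3.129, 0.0, 1.39]
force: [0.2, 0.2, 0.5]
finger_gap: 0.652
```

```bash
python3 -c "
from h import *
import cv2
st()
im=camera('wrist'); cv2.imwrite('pics/i.png',cv2.convertScaleAbs(im[:,:,::-1],alpha=1.5))
st()"
```

```text
13.15 [ 0.5351 -0.0587  0.1147] tilt 0.7 [-3.129  0.     1.39 ] f [0.2 0.2 0.5] t [ 0.02 -0.02 -0.  ] 0.6522931122189777 [-0.156  0.119  2.003  0.     1.032  0.025]
grasp pt [ 0.5353 -0.0587  0.1337] f tool [ 0.2  0.2 -0.5]
13.2 [ 0.5348 -0.0586  0.1147] tilt 0.7 [-3.129  0.     1.39 ] f [ 0.1  0.  -0.9] t [-0.02 -0.02  0.09] 0.6494547400459546 [-0.156  0.118  2.004  0.     1.032  0.025]
grasp pt [ 0.5351 -0.0587  0.1337] f tool [0.1 0.1 0.9]
```

View pics/i.png

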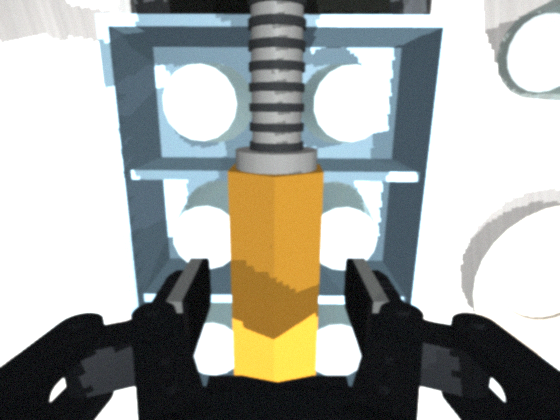

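The sleeve is centred (u≈276) and reads about 180°, with the stripe out of sight as expected. Next is the last stroke.

Call:
play_rows(motion=[{"tx": 0, "ty": 0, "tz": 0.0, "ax": 0, "ay": 0, "az": 0, "gripper": 1}, {"tx": 0, "ty": 0, "tz": 0, "ax": 0, "ay": 0, "az": 0, "gripper": 1}, {"tx": 0, "ty": 0, "tz": 0, "ax": 0, "ay": 0, "az": 0, "gripper": 1}, {"tx": 0, "ty": 0, "tz": 0, "ax": 0, "ay": 0, "az": 0, "gripper": 1}], force=60)

```text
time_s: 13.6
tcp_pos: [0.5344, -0.0585, 0.1151]
tcp_rot: [-3.13, -0.0, 1.39]
force: [0.3, 0.4, -1.4]
finger_gap: 0.343
```

```bash
python3 -c "
from h import *
st()"
```

```text
13.6 [ 0.5344 -0.0585  0.1151] tilt 0.7 [-3.13 -0.    1.39] f [ 0.3  0.4 -1.4] t [-0.08 -0.15 -0.14] 0.34315885433973436 [-0.156  0.116  2.005  0.     1.031  0.025]
grasp pt [ 0.5346 -0.0586  0.1341] f tool [0.5 0.3 1.4]
```

Call:
play_rows(motion=[{"tx": 0, "ty": -0.003, "tz": -0.0002, "ax": 0.148, "ay": 0, "az": 0, "gripper": 1}, {"tx": 0, "ty": -0.003, "tz": -0.0002, "ax": 0.148, "ay": 0, "az": 0, "gripper": 1}, {"tx": 0, "ty": -0.003, "tz": -0.0002, "ax": 0.148, "ay": 0, "az": 0, "gripper": 1}, {"tx": 0, "ty": -0.003, "tz": -0.0002, "ax": 0.148, "ay": 0, "az": 0, "gripper": 1}, {"tx": 0, "ty": -0.003, "tz": -0.0002, "ax": 0.148, "ay": 0, "az": 0, "gripper": 1}, {"tx": 0, "ty": -0.003, "tz": -0.0002, "ax": 0.148, "ay": 0, "az": 0, "gripper": 1}, {"tx": 0, "ty": -0.003, "tz": -0.0002, "ax": 0.148, "ay": 0, "az": 0, "gripper": 1}, {"tx": 0, "ty": 0, "tz": 0, "ax": 0, "ay": 0, "az": 0, "gripper": 1}, {"tx": 0, "ty": 0, "tz": 0, "ax": 0, "ay": 0, "az": 0, "gripper": 1}])

```text
time_s: 14.5
tcp_pos: [0.5168, -0.0554, 0.1248]
tcp_rot: [-2.087, 0.0, 1.39]
force: [-1.3, 0.3, 2.2]
finger_gap: 0.342
```

```bash
python3 -c "
from h import *
import cv2
st()
im=camera('wrist'); cv2.imwrite('pics/j.png',cv2.convertScaleAbs(im[:,:,::-1],alpha=1.5))
st()"
```

```text
14.5 [ 0.5168 -0.0554  0.1248] tilt 60.0 [-2.087  0.     1.39 ] f [-1.3  0.3  2.2] t [-0.05  0.26 -0.1 ] 0.34154268007354616 [-0.164  0.77   1.406  0.016  2.02   0.015]
grasp pt [ 0.5331 -0.0584  0.1342] f tool [ 0.1 -2.5  0.1]
14.55 [ 0.5169 -0.0554  0.1248] tilt 59.9 [-2.09  0.    1.39] f [-2.2  0.2  1.7] t [-0.07  0.13 -0.07] 0.33820654401069355 [-0.164  0.768  1.407  0.016  2.018  0.015]
grasp pt [ 0.5331 -0.0584  0.1342] f tool [-0.2 -2.6  1.1]
```

View pics/j.png

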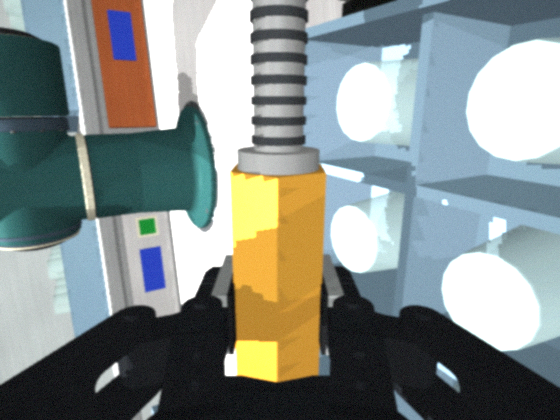

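Call:
play_rows(motion=[{"tx": 0, "ty": 0, "tz": 0, "ax": 0, "ay": 0, "az": 0, "gripper": 0.35}, {"tx": 0, "ty": 0, "tz": 0, "ax": 0, "ay": 0, "az": 0, "gripper": 0.35}, {"tx": 0, "ty": 0.003, "tz": -0.0002, "ax": -0.148, "ay": 0, "az": 0, "gripper": 0.35}, {"tx": 0, "ty": 0.003, "tz": -0.0002, "ax": -0.148, "ay": 0, "az": 0, "gripper": 0.35}, {"tx": 0, "ty": 0.003, "tz": -0.0002, "ax": -0.148, "ay": 0, "az": 0, "gripper": 0.35}, {"tx": 0, "ty": 0.003, "tz": -0.0002, "ax": -0.148, "ay": 0, "az": 0, "gripper": 0.35}, {"tx": 0, "ty": 0.003, "tz": -0.0002, "ax": -0.148, "ay": 0, "az": 0, "gripper": 0.35}, {"tx": 0, "ty": 0.003, "tz": -0.0002, "ax": -0.148, "ay": 0, "az": 0, "gripper": 0.35}, {"tx": 0, "ty": 0.003, "tz": -0.0002, "ax": -0.148, "ay": 0, "az": 0, "gripper": 0.35}, {"tx": 0, "ty": 0, "tz": 0, "ax": 0, "ay": 0, "az": 0, "gripper": 0.35}])

```text
time_s: 15.55
tcp_pos: [0.529, -0.0575, 0.1145]
tcp_rot: [-3.128, 0.0, 1.39]
force: [-0.3, -0.6, -0.3]
finger_gap: 0.645
```

Call:
play_rows(motion=[{"tx": 0, "ty": 0, "tz": 0, "ax": 0, "ay": 0, "az": 0, "gripper": 0.35}, {"tx": 0, "ty": 0, "tz": 0, "ax": 0, "ay": 0, "az": 0, "gripper": 0.35}, {"tx": 0, "ty": 0, "tz": -0.02, "ax": 0, "ay": 0, "az": 0, "gripper": 0.3}, {"tx": 0, "ty": 0, "tz": -0.03, "ax": 0, "ay": 0, "az": 0, "gripper": 0.3}, {"tx": 0, "ty": 0, "tz": -0.03, "ax": 0, "ay": 0, "az": 0, "gripper": 0}, {"tx": 0, "ty": 0, "tz": -0.03, "ax": 0, "ay": 0, "az": 0, "gripper": 0}, {"tx": 0, "ty": 0, "tz": -0.03, "ax": 0, "ay": 0, "az": 0, "gripper": 0}, {"tx": 0, "ty": 0, "tz": -0.02, "ax": 0, "ay": 0, "az": 0, "gripper": 0}, {"tx": 0, "ty": 0, "tz": 0, "ax": 0, "ay": 0, "az": 0, "gripper": 0}, {"tx": 0, "ty": 0, "tz": 0, "ax": 0, "ay": 0, "az": 0, "gripper": 0}])

```text
time_s: 16.55
tcp_pos: [0.5375, -0.0591, 0.2748]
tcp_rot: [-3.129, -0.0, 1.39]
force: [0.0, -0.5, -1.0]
finger_gap: 0.999
```

```bash
python3 -c "
from h import *
import cv2
st()
for n in ['wrist','top','scene']:
    im=camera(n); cv2.imwrite('pics/k_%s.png'%n,cv2.convertScaleAbs(im[:,:,::-1],alpha=1.5))
st()"
```

```text
16.55 [ 0.5375 -0.0591  0.2748] tilt 0.7 [-3.129 -0.     1.39 ] f [ 0.  -0.5 -1. ] t [-0.03 -0.01  0.06] 0.9989239672284324 [-0.156 -0.007  1.828  0.     1.333  0.025]
grasp pt [ 0.5378 -0.0592  0.2938] f tool [-0.5  0.1  1. ]
16.7 [ 0.5355 -0.0588  0.2727] tilt 0.9 [-3.126  0.     1.39 ] f [ 0.2  0.7 -0.4] t [-0.02  0.02  0.03] 0.9975909017168215 [-0.156 -0.008  1.832  0.     1.333  0.025]
grasp pt [ 0.5358 -0.0588  0.2917] f tool [0.7 0.1 0.4]
```

View pics/k_wrist.png

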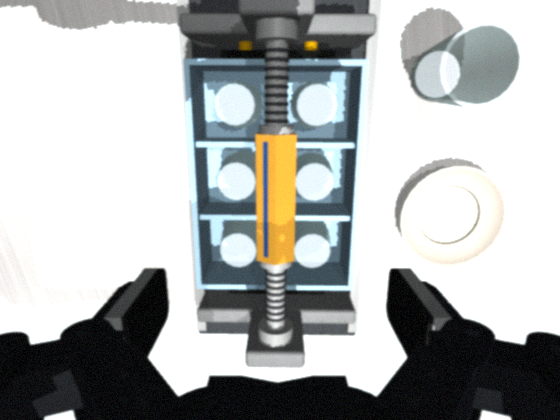

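Call:
play_rows(motion=[{"tx": 0.02, "ty": -0.01, "tz": -0.01, "ax": 0, "ay": 0, "az": 0, "gripper": 0}, {"tx": 0.03, "ty": -0.01, "tz": -0.01, "ax": 0, "ay": 0, "az": 0, "gripper": 0}, {"tx": 0.04, "ty": -0.01, "tz": -0.01, "ax": 0, "ay": 0, "az": 0, "gripper": 0}, {"tx": 0.04, "ty": -0.01, "tz": -0.01, "ax": 0, "ay": 0, "az": 0, "gripper": 0}, {"tx": 0.04, "ty": -0.01, "tz": -0.01, "ax": 0, "ay": 0, "az": 0, "gripper": 0}, {"tx": 0.04, "ty": -0.01, "tz": -0.01, "ax": 0, "ay": 0, "az": 0, "gripper": 0}, {"tx": 0.04, "ty": -0.01, "tz": 0, "ax": 0, "ay": 0, "az": 0, "gripper": 0}, {"tx": 0.03, "ty": -0.01, "tz": 0, "ax": 0, "ay": 0, "az": 0, "gripper": 0}, {"tx": 0.02, "ty": -0.01, "tz": 0, "ax": 0, "ay": 0, "az": 0, "gripper": 0}, {"tx": 0, "ty": 0, "tz": 0, "ax": 0, "ay": 0, "az": 0, "gripper": 0}])

```text
time_s: 17.7
tcp_pos: [0.5009, 0.2547, 0.334]
tcp_rot: [-3.126, 0.001, 1.393]
force: [-0.2, -1.3, -0.3]
finger_gap: 1.001
```

Call:
play_rows(motion=[{"tx": 0, "ty": 0, "tz": 0, "ax": 0, "ay": 0, "az": 0, "gripper": 0}, {"tx": 0, "ty": 0, "tz": 0, "ax": 0, "ay": 0, "az": 0, "gripper": 0}, {"tx": 0, "ty": 0, "tz": 0, "ax": 0, "ay": 0, "az": 0, "gripper": 0}, {"tx": 0, "ty": 0, "tz": 0, "ax": 0, "ay": 0, "az": 0, "gripper": 0}])

```text
time_s: 18.1
tcp_pos: [0.5026, 0.2514, 0.3359]
tcp_rot: [-3.13, 0.0, 1.388]
force: [-0.2, 0.0, -0.6]
finger_gap: 1.002
```

```bash
python3 -c "
from h import *
import cv2
st()
for n,b in [('wrist',None),('top',(255,175,210,135)),('scene',(85,170,230,195))]:
    im=camera(n)[:,:,::-1]
    if b: x,y,w,h=b; im=cv2.resize(im[y:y+h,x:x+w],None,fx=3,fy=3,interpolation=2)
    cv2.imwrite('pics/l_%s.png'%n,cv2.convertScaleAbs(im,alpha=2.2))
for t in ['tumbler','saucer','rinse_bottle','cradle']:
  for q in finder.place_of('top',t)[:1]: print(t,q['uv'],back('top',q['uv'],0),q['confidence'])
"
```

```text
18.1 [0.5026 0.2514 0.3359] tilt 0.7 [-3.13   0.     1.388] f [-0.2  0.  -0.6] t [-0.01  0.02  0.05] 1.002403701941062 [0.415 0.008 1.702 0.007 1.441 0.597]
grasp pt [0.5028 0.2513 0.3549] f tool [-0.  -0.2  0.6]
tumbler [330.9, 165.8] [0.71344466 0.00793187 0.        ] 0.75
saucer [393.5, 162.7] [ 0.72037445 -0.14352989  0.        ] 0.62
rinse_bottle [249.1, 210.4] [0.60552012 0.20566426 0.        ] 0.61
cradle [362.8, 238.9] [ 0.53655966 -0.06554992  0.        ] 0.8
```

View pics/l_top.png

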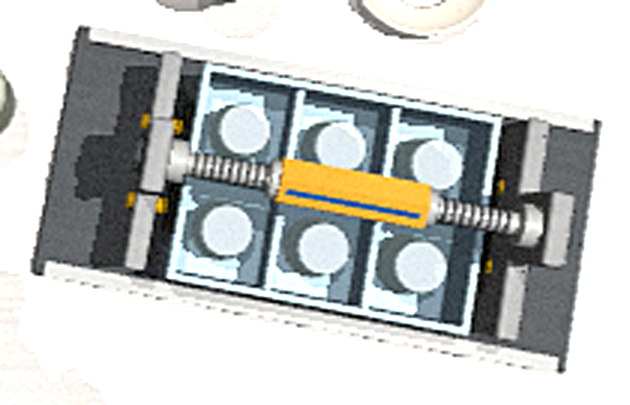

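View pics/l_scene.png

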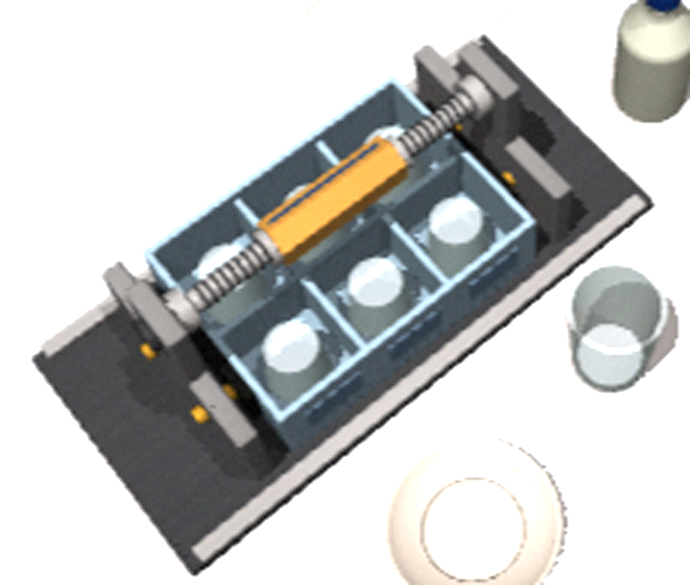

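View pics/l_wrist.png

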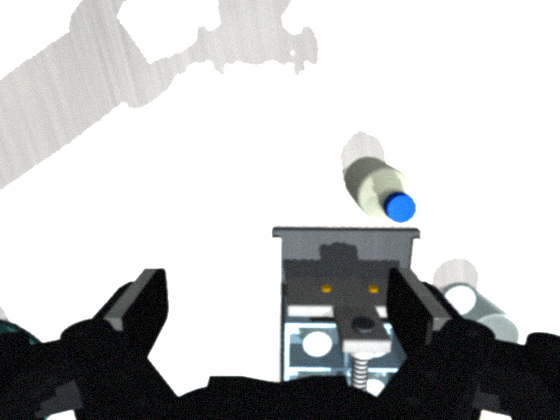

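```bash
python3 - <<'E'
from h import *
import cv2
a=cv2.imread('pics/a_top.png')
b=camera('top')[:,:,::-1].copy(); cv2.imwrite('pics/m_top.png',b)
c=np.array([.535,-.0585]);X=np.array([np.cos(TH),np.sin(TH)]);Y=np.array([-X[1],X[0]])
# rectify plane z=.091 : 0.5mm/px, cols = -cradle y, rows = -cradle x
def rect(im,z):
    src=np.float32([proj('top',np.r_[c+X*x+Y*y,z]) for x,y in [(.1,.22),(.1,-.22),(-.1,-.22),(-.1,.22)]])
    dst=np.float32([[0,0],[880,0],[880,400],[0,400]])
    return cv2.warpPerspective(im,cv2.getPerspectiveTransform(src,dst),(880,400),flags=cv2.INTER_CUBIC)
A,B=rect(a,.091),rect(b,.091)
cv2.imwrite('pics/m_A.png',cv2.convertScaleAbs(np.vstack([A[40:-40],B[40:-40]])[:, 40:840],alpha=1.8))
for nm,I in (('before',A),('after',B)):
    g=I.mean(2)
    for r0,r1 in ((300,350),(50,100)):
        prof=cv2.GaussianBlur(g[r0:r1].mean(0)[None],(1,1),0)[0]; d=np.gradient(cv2.GaussianBlur(prof[None],(9,1),0)[0])
        for lo,hi in((80,240),(640,830)):
            seg=d[lo:hi]; print(nm,r0,'y rise %.1f fall %.1f mm'%(220-.5*(lo+seg.argmax()),220-.5*(lo+seg.argmin())))
E
```

```text
before 300 y rise 108.0 fall 142.5 mm
before 300 y rise -103.0 fall -108.5 mm
before 50 y rise 107.5 fall 102.5 mm
before 50 y rise -177.5 fall -109.0 mm
after 300 y rise 110.0 fall 126.5 mm
after 300 y rise -101.5 fall -106.5 mm
after 50 y rise 109.5 fall 126.5 mm
after 50 y rise -177.5 fall -107.0 mm
```

View pics/m_A.png

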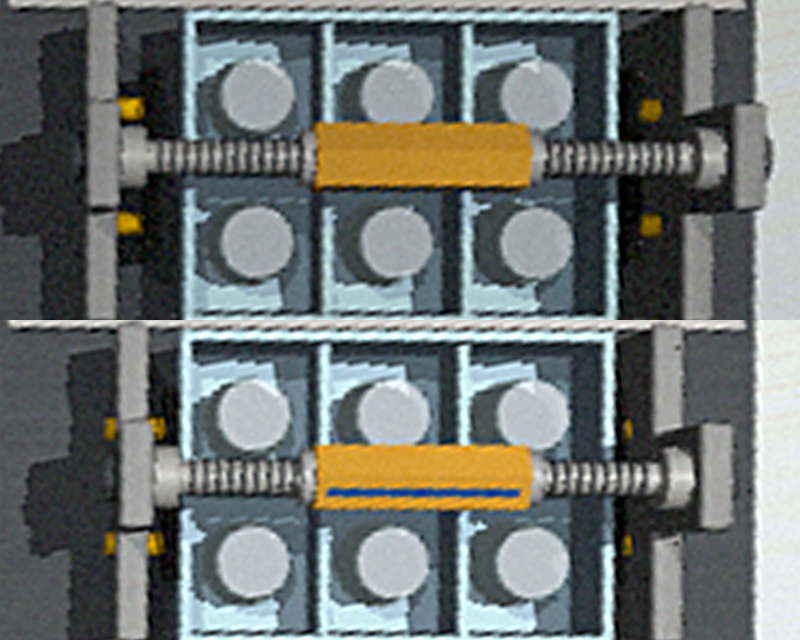

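```bash
python3 -c "
from h import *
st(); print(env.hand_in())"
```

```text
18.5 [0.5023 0.2523 0.3359] tilt 0.7 [-3.13 -0.    1.39] f [ 0.8 -0.1 -0.3] t [-0.02  0.03 -0.04] 0.9963443070933474 [0.417 0.008 1.702 0.007 1.441 0.597]
grasp pt [0.5025 0.2522 0.3549] f tool [0.  0.9 0.3]
the job is handed in; nothing more can be done
None
```

I turned the sleeve from about 3.5° to about 240°, top away from the robot, in four grip-and-rewind strokes. Then I let go, backed the hand clear and handed the job in at 18.5 s. Hand-in gives no verdict.

**End plates:** In the top view, the left plate's inner face moved from 142.5 to 126.5 mm from the middle. The target for half-way pads is 126 mm. My edge detector failed on the right plate; by eye its inner face is at about 127 mm.

**Pads:** I did not see the pads directly. About 6 mm of travel on each, half-way to the stop, follows from the plate positions and the 220 mm basket. The yellow stems stick out beyond both plates, and the basket shifted about 2 mm along the rod, as expected if it was off the middle.

**Sleeve:** The blue stripe is on the face it should be on at 240°.

**Forces:** The highest wrist force I read was about 23 N, at the end of the second stroke when the hand was slightly off-centre. I re-centred before the next grip. These readings were taken only at the end of each move, so short peaks in between are not covered.

**Bystanders:** The glass, saucer and bottle look unmoved in the pictures. The network's positions before and after agree to 2–4 mm for the glass and saucer and to 7 mm for the bottle. I put that down to detection scatter, because the arm never came near the bottle.

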